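Fit the clean filter cartridge into the dust extractor

ROBOT

A 7-joint arm with a two-finger parallel gripper is mounted at the origin on the work surface. World frame = base frame: x ahead of the robot, y to its left, z up, the work surface at z = 0. Lengths are in m, angles in rad, forces in N, time in s.
With the tool pointing down it reaches from about 0.425 to 0.825 m from the base axis. Payload 3.6 kg.
Tool frame: the origin (TCP) lies midway between the tips of the shut fingers; the grasp point (between the pads) lies 19 mm behind it; z points along the fingers, y is the line along which they close (so a half turn about z gives the same grasp; the last joint's range is limited). The gripper opens to 85 mm and grips with 20 to 120 N. Pads are 22 mm wide; open, the fingers measure 114 mm over their backs; the gripper's body (76 mm by 85 mm) begins 54 mm behind the grasp point. The pads swing forward as they close: fully open they stand 13 mm farther back than shut.
Start: joints at [-1.173, 0.615, -0.013, 1.423, 0.008, 1.103, -0.04], TCP at [0.268, 0.592, 0.231] pointing down, gripper open.
Joint ranges: [-3.12, 3.12], [-0.3, 2.06], [-1.34, 1.32], [0.26, 2.42], [-1.36, 4.5], [0.01, 1.98], [-2.84, 2.84]. Speed limits (rad/s): [2.79, 2.79, 3.14, 3.14, 3.14, 3.14, 3.14].

INTERFACE

Orientations are given as a unit quaternion [w, x, y, z].
In Python, from cell import env, vision gives the robot as it stands. The module is installed in compiled form; this text tells all that it offers.
- The arm moves only by the shell command python3 -m crank 'ROWS' [OPENING] [FORCE]. ROWS is JSON, a list of rows, each a list of 4 numbers: the shift along the tool's x, y, z normalised to -1 to 1, where 1 is 0.12 m, then the turn about the tool's z normalised to -1 to 1, where 1 is 60 degrees. A call has 1 to 5 rows; each row is the pose to reach, as a shift and turn from the pose commanded when the call began, along the tool's axes at that moment; what a row does not reach only later rows make up. A row lasts 1/8 s, in which the tool goes at most 62.5 mm and 10.7 degrees, less where a joint would pass 70% of its speed; a pose out of reach is approached as far as the arm can. A call with a number of a shift or a turn outside -1 to 1 is refused whole. A call with a gripper value outside its range is refused whole. OPENING is the closure, from -1 (fully open) to 1 (shut), so that 0 is half open, set as the call begins (- or left out, the last holds). The fingers move at their own pace and stop on an object; FORCE is the grip in N (left out, the last holds). Time passes only in rows, so rows that repeat a pose let the fingers close. It gives the time, the measured TCP pose, the force and the opening at its end, in the units of the state.
- env.get_obs(): the state, without advancing time (a new reading comes with each control period).
- vision.camera(name): name is "scene" or "side" or "wrist"; returns the picture (480x640x3 uint8, red, green, blue); there is no depth.
- vision.camera_params(name): a dict with "fx", "fy", "cx", "cy" (pixels), "origin" and "rotation" of the camera in the world; the wrist camera has in their place "T_tool_cam" (4x4, takes a point from camera to tool coordinates, whose origin is the TCP and whose axes are the flange's). Camera axes: x right, y down, z forward; pixel columns grow to the right and rows downward; lengths in m; the calibration is good to about 2 mm. A picture is of the moment at which its call begins: read the wrist's pose just before it. camera_params takes no time and is no camera call.
- env.close_job(): hands the job in, once; it reports no verdict.
The state is a dict: "t": time; "joint_pos": joint angles; "dq": joint speeds; "tau": joint torques, N m; "eef_pos": TCP position; "eef_rot": TCP orientation; "contact_force": force on the tool from outside, world axes, zero at the start; "moment": the same for the moment, N m; "width": finger opening in m.
Only numpy, scipy, OpenCV 4.12 (cv2) and the standard library are available. Lean on these libraries where they do the work, as an engineer would, in place of code of your own. Each camera call takes 0.05 s, during which the arm holds its last target. There are 200 camera calls.

TASK

Fit the clean, white filter cartridge into the open bay of the grey dust extractor: with its other end tilted up, hook its orange tongue under the bay's orange lip, then swing that other end down until the cartridge lies flat and fully home on the bay floor, and let go. Lower it rather than letting it drop, and leave the soiled, dark filter where it lies.

Things in the scene. Friction and masses are not known exactly. Their poses are not given: they have to be found in the camera images.
- fresh: Clean filter cartridge, loose, flat on the bench: grey frame 110x110 mm, 16 thick, white pleats on top, orange tongue at its -x side. Total length 140, x = -85 to 55. On top over the origin a blue grip fin: 12 thick along x, 60 along y, from 16 up to 56 mm above the underside. Mass 0.17-0.35 kg. Origin: centre of the frame's underside; z up. Starts with tongue towards the robot, yaw within 0.4 rad.
- fresh_tongue (a point): Middle of the lower outer edge of the clean cartridge's orange tongue: x = -85, y = 0, z = 0 mm in fresh, same axes. The tongue is 30 mm long (x), 80 wide (y), 6 thick, its underside level with the frame's.
- unit: Grey dust extractor fixed to the bench, 60 mm high. Open bay inside x = -80..80, y = -65..65, floor at z = 30; walls 14 thick. Orange lip covers x = -80..-54 (robot side), full width, z = 54..60. White strip, same height, at y = -141..-79, 10 mm knob on top. Origin: bay centre at bench level, yaw within 0.25 rad. Seated cartridge: same axes, origin at x = 5..25, y = -10..10, z = 30. Tilt 20 degrees to enter.
- used: Soiled filter cartridge: same shape, size, origin and axes as the clean one, but with dark brown-black pleats. Loose on the bench near it; the two swap places from start to start. To be left alone.
Not all that is in view belongs to the job. Leave any yellow look-alike of the fresh alone.

How it is judged:
On the way:
1. the tongue is under the lip while the other end is still raised (cartridge tilted by more than 0.1 rad) (x of fresh_tongue in the frame of unit between -0.085 and -0.056 m and y of fresh_tongue in the frame of unit between -0.03 and 0.03 m and z of fresh_tongue in the frame of unit between 0.025 and 0.05 m and angle between fresh's own z axis and vertical above 0.1 rad), for 0.1 s.
At the end, for the whole second after the job is handed in: The clean cartridge lies at rest, flat (0.07 rad) on the bay floor (within 6 mm), tongue 2 mm or more under the lip, within 0.2 rad of the unit's direction, its origin at x 0 to 30 and y -15 to 15 mm in the unit; the soiled one is within 30 mm of its start (x of fresh in the frame of unit between 0 and 0.03 m and y of fresh in the frame of unit between -0.015 and 0.015 m and z of fresh in the frame of unit between 0.024 and 0.036 m and x of fresh_tongue in the frame of unit below -0.056 m and angle between fresh's own z axis and vertical below 0.07 rad and angle between the x axis of fresh and the x axis of unit, either way round below 0.2 rad and linear speed of fresh below 0.02 m/s and distance of used from where it was at the start of the episode below 0.03 m); the robot touches nothing.
It fails at once if the soiled filter is moved by more than 30 mm (distance of used from where it was at the start of the episode above 0.03 m).
It fails at once if the clean cartridge is dropped into the bay instead of being lowered (it turns faster than 4 rad/s within 80 mm of the unit's centre, seen from above) (horizontal distance between fresh and unit below 0.08 m and angular speed of fresh above 4 rad/s).
It also fails if it takes over 42 s, if anything falls off the work surface, if the arm or the gripper's body presses on something with over 40 N, if the wrist force passes 120 N, or if a joint passes its speed limit or range.

## Working session

There is one attempt and no reset: what is moved stays moved. The work goes in short steps, Python scripts to look and compute and a shell command to move; the robot and the scene stay as the last step left them, time stands still between calls to the robot, and variables do not carry over. Pictures are saved under pics/ and viewed, on a budget of 10 in all, crops included, one or two more only if the job needs it, and the job is handed in when it is done.

```bash
mkdir -p pics; python3 - <<'E'
from cell import env, vision
import cv2,numpy as np
np.set_printoptions(precision=4,suppress=True)
for n in ("scene","side","wrist"):
    im=vision.camera(n); cv2.imwrite(f"pics/{n}0.png",im[:,:,::-1])
    p=vision.camera_params(n); print(n,{k:np.array(v) for k,v in p.items()})
o=env.get_obs(); print(o['t'],o['eef_pos'],o['eef_rot'],o['width'])
E
```

```text
scene {'fx': array(448.1565), 'fy': array(448.1565), 'cx': array(315.8477), 'cy': array(241.749), 'origin': array([ 1.0349, -0.1253,  0.9341]), 'rotation': array([-0.2736,  0.8022,  0.4992, -0.18  ])}
side {'fx': array(569.6685), 'fy': array(569.6685), 'cx': array(323.2027), 'cy': array(238.2397), 'origin': array([-0.1129, -0.8538,  0.7008]), 'rotation': array([-0.4871,  0.8418, -0.2001,  0.1187])}
wrist {'fx': array(410.1145), 'fy': array(410.1145), 'cx': array(324.8851), 'cy': array(239.9852), 'T_tool_cam': array([[-0.001 , -0.9504, -0.311 ,  0.0791],
       [ 1.    , -0.0012,  0.0006,  0.0005],
       [-0.0009, -0.311 ,  0.9504, -0.1433],
       [ 0.    ,  0.    ,  0.    ,  1.    ]])}
0.15 [0.2676 0.5917 0.2304] [-0.0002  0.2108  0.9775 -0.001 ] 0.08582492807229859
```

View pics/scene0.png

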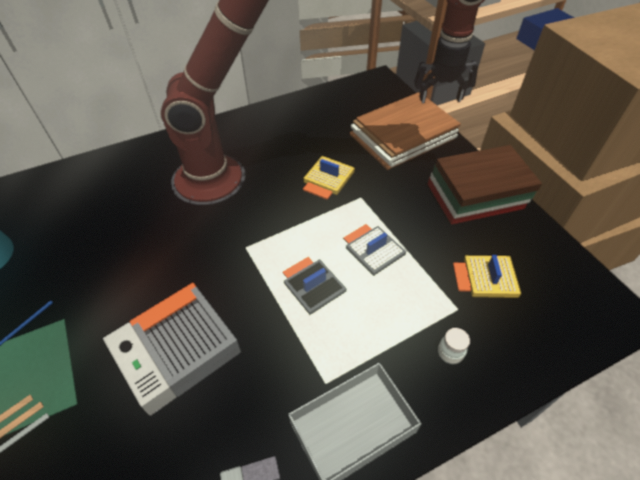

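View pics/side0.png

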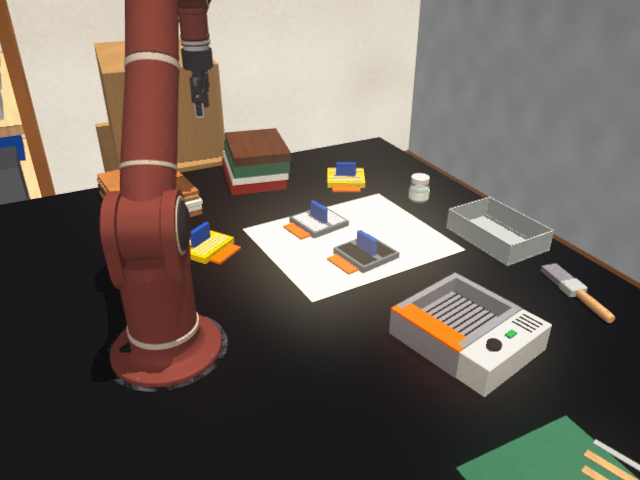

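```bash
cat > h.py <<'E'
import cv2,numpy as np
from scipy.spatial.transform import Rotation as R
from cell import env, vision
np.set_printoptions(precision=4,suppress=True)
def rot(q): return R.from_quat(np.roll(np.asarray(q,float),-1)).as_matrix()
def cam(n):
    p=vision.camera_params(n)
    if n=='wrist':
        o=env.get_obs(); T=np.eye(4); T[:3,:3]=rot(o['eef_rot']); T[:3,3]=o['eef_pos']
        T=T@np.array(p['T_tool_cam']); return p,T[:3,:3],T[:3,3]
    r=np.asarray(p['rotation'],float)
    return p,(rot(r) if r.size==4 else r),np.asarray(p['origin'])
def rays(c,px):
    p,Rm,o=c; px=np.atleast_2d(px).astype(float)
    return np.c_[(px[:,0]-p['cx'])/p['fx'],(px[:,1]-p['cy'])/p['fy'],np.ones(len(px))]@Rm.T
def plane(c,px,z):
    d=rays(c,px); return c[2]+d*((z-c[2][2])/d[:,2])[:,None]
def proj(c,P):
    p,Rm,o=c; q=(np.atleast_2d(P)-o)@Rm; return np.c_[p['cx']+p['fx']*q[:,0]/q[:,2],p['cy']+p['fy']*q[:,1]/q[:,2]]
def blobs(im,col,amin=60):
    h=cv2.cvtColor(im,cv2.COLOR_RGB2HSV)
    lo,hi={'orange':((4,170,120),(16,255,255)),'blue':((108,120,50),(130,255,255))}[col]
    m=cv2.inRange(h,lo,hi); cs=cv2.findContours(m,cv2.RETR_EXTERNAL,cv2.CHAIN_APPROX_NONE)[0]
    return [c[:,0] for c in cs if cv2.contourArea(c)>amin]
def rect(P): # metric min-area rectangle: centre, long, short, angle of short axis mod pi
    b=cv2.boxPoints(cv2.minAreaRect((P[:,:2]*1000).astype(np.float32)))/1000
    e=[b[1]-b[0],b[2]-b[1]]; e.sort(key=np.linalg.norm)
    return b.mean(0),np.linalg.norm(e[1]),np.linalg.norm(e[0]),np.arctan2(e[0][1],e[0][0])
E
python3 - <<'E'
from h import *
for n in('scene','side'):
    im=cv2.imread(f'pics/{n}0.png')[:,:,::-1].copy(); c=cam(n)
    for col in('orange','blue'):
        for b in blobs(im,col):
            z=.056 if col=='blue' else .006
            print(n,col,b.mean(0),len(b),*rect(plane(c,b,z)), 'z60:' if col=='orange' else '', *(rect(plane(c,b,.06)) if col=='orange' else ()))
            if col=='blue' : print(cv2.approxPolyDP(b,2,True)[:,0].tolist())
E
```

```text
scene orange [165.2517 306.4965] 143 [ 0.3884 -0.2225] 0.1647304 0.045161765 0.23920643 z60: [ 0.426  -0.2168] 0.15514578 0.042534105 0.23920587
scene orange [462.087  275.7971] 69 [0.6291 0.4578] 0.07722059 0.028305415 1.1097215 z60: [0.6527 0.4239] 0.07272751 0.02665852 1.1097189
scene orange [316.8889 189.463 ] 54 [0.1997 0.2666] 0.07517146 0.02840792 -1.0079787 z60: [0.2483 0.2438] 0.070797704 0.02675503 -1.0079788
scene blue [ 35.119  313.9881] 84 [ 0.3103 -0.4859] 0.08162512 0.012777869 0.50329405 
[[52, 301], [48, 301], [19, 327]]
scene blue [495.807  268.2632] 57 [0.6699 0.5108] 0.07992231 0.015597952 0.94849485 
[[493, 255], [497, 275], [495, 282], [500, 273]]
scene blue [328.5116 166.4884] 43 [0.1751 0.3156] 0.057358 0.035335746 -0.9280594 
[[321, 161], [322, 169], [336, 171], [336, 165]]
scene blue [547.4545  17.6023] 88 [-0.2088  1.5072] 0.18029755 0.08583268 0.05575815 
[[569, 16], [557, 9], [527, 19], [540, 28], [544, 22]]
side orange [430.4756 325.7927] 164 [ 0.4715 -0.1662] 0.17292926 0.04967171 0.23788534 z60: [ 0.4261 -0.2196] 0.15948951 0.045811273 0.23788574
side 
[... 266 characters left out ...]
7185063
side orange [296.7451 230.3333] 51 [0.3968 0.2917] 0.0792351 0.029530955 0.17837605 z60: [0.3572 0.2027] 0.073077075 0.027235907 0.17837532
side orange [345.7541 188.459 ] 61 [0.6288 0.4542] 0.08138692 0.03432777 1.1116692 z60: [0.5711 0.3525] 0.0750617 0.03165993 1.1116658
side blue [199.746  233.3333] 63 [0.154  0.2961] 0.11505515 0.043309692 -0.29753146 
[[208, 222], [191, 230], [193, 246], [209, 236]]
side blue [345.7119 167.8983] 59 [0.6444 0.4843] 0.08921635 0.05670332 -0.45852074 
[[336, 163], [337, 174], [354, 174], [355, 162]]
side blue [ 13.6512 145.6395] 86 [-0.2163  1.0873] 0.23662768 0.06306816 0.007636345 
[[0, 138], [0, 147], [15, 145], [19, 159], [24, 159], [20, 136]]
```

```bash
cat > go.py <<'E'
# usage: go.py x y z yaw -> total shift/turn to get there in tool axes, normalised (yaw = world angle of tool y, mod pi)
import sys; from h import *
x,y,z,w=map(float,sys.argv[1:5]); o=env.get_obs(); Rm=rot(o['eef_rot'])
d=Rm.T@(np.array([x,y,z])-o['eef_pos'])/.12; a=np.arctan2(Rm[1,1],Rm[0,1])
t=(w-a+np.pi/2)%np.pi-np.pi/2
print('t',round(o['t'],2),'pos',o['eef_pos'],'yaw %.3f'%a,'shift',d,'turn %.3f'%(-t/np.radians(60)),'w',round(o['width'],4),'F',np.array(o['contact_force']),'q7 %.2f'%o['joint_pos'][6],'tilt z',Rm[2,2])
E
python3 -m crank '[[-0.5,-0.3,0,-0.17],[-1,-0.6,0,-0.34],[-1,-0.6,0,-0.5],[-1,-0.6,0,-0.575]]' -1 40; python3 go.py .4657 .3041 .22 1.749
```

```text
t: 0.65
eef_pos: [0.3496, 0.4747, 0.2311]
eef_rot: [0.0, -0.088, 0.996, -0.001]
contact_force: [-1.0, 0.4, -0.6]
width: 0.0858
t 0.65 pos [0.3496 0.4747 0.2311] yaw 1.746 shift [-0.7041 -1.5683  0.0951] turn -0.002 w 0.0858 F [-1.0132  0.3737 -0.6105] q7 0.68 tilt z -0.999998461221703
```

```bash
python3 -m crank '[[-0.15,-0.4,0,0],[-0.35,-0.8,0,0],[-0.35,-0.8,0,0]]' >/dev/null; python3 -m crank '[[-0.15,-0.4,0,0],[-0.35,-0.77,0,0],[-0.35,-0.77,0,0],[-0.35,-0.77,0,0]]' >/dev/null; python3 go.py .4657 .3041 .22 1.749; python3 - <<'E'
from h import *
c=cam('wrist'); im=vision.camera('wrist'); cv2.imwrite('pics/w1.png',im[:,:,::-1])
for col in('orange','blue'):
    for b in blobs(im,col,150):
        print(col,b.mean(0),*rect(plane(c,b,.006 if col=='orange' else .056)))
        print(cv2.approxPolyDP(b,3,True)[:,0].tolist())
E
```

```text
t 1.52 pos [0.4626 0.3077 0.2311] yaw 1.749 shift [-0.0203 -0.0346  0.0928] turn 0.000 w 0.0853 F [-0.7389  0.7333  0.4728] q7 1.04 tilt z -0.9999987791963705
orange [426.918  379.2295] [0.6369 0.4535] 0.0663474 0.030785182 1.0856076
[[441, 350], [400, 392], [418, 405], [447, 379]]
orange [321.2209 120.2851] [0.3974 0.2933] 0.07903714 0.029025646 0.17764936
[[275, 104], [277, 138], [366, 137], [367, 103]]
orange [ 99.619  114.4286] [0.4261 0.1055] 0.080205694 0.028746199 0.17751978
[[51, 97], [57, 132], [148, 131], [144, 98]]
blue [321.7207 208.6145] [0.462  0.3053] 0.058587886 0.018813416 0.17720455
[[285, 208], [287, 220], [358, 218], [354, 197], [292, 197]]
blue [ 92.2264 203.3113] [0.4899 0.1261] 0.07630148 0.018649558 0.17723086
[[49, 214], [119, 215], [137, 205], [140, 197], [137, 192], [73, 192], [46, 201]]
```

View pics/w1.png

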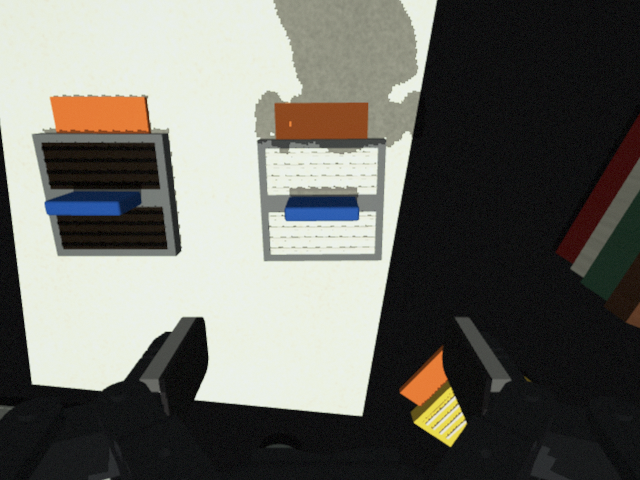

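```bash
python3 -m crank '[[-0.03,-0.02,0.4,0],[-0.03,-0.02,0.8,0],[-0.03,-0.02,1,0],[-0.03,-0.02,1,0]]' >/dev/null; python3 go.py .4663 .3053 .020 1.749
```

```text
t 2.08 pos [0.4649 0.3059 0.1095] yaw 1.752 shift [-0.0141 -0.0061  0.7457] turn 0.002 w 0.0853 F [ 0.2037 -0.1519 -0.5476] q7 1.01 tilt z -0.9999875731404396
```

```bash
python3 -m crank '[[-0.01,0,0.3,0],[-0.01,0,0.55,0],[-0.01,0,0.7,0],[-0.01,0,0.745,0],[-0.01,0,0.745,0]]' ; python3 -m crank '[[0,0,0,0],[0,0,0,0],[0,0,0,0],[0,0,0,0]]' 1 60; python3 go.py .4663 .3053 .020 1.749
```

```text
t: 2.7
eef_pos: [0.469, 0.3062, 0.0229]
eef_rot: [0.001, -0.089, 0.996, 0.001]
contact_force: [-0.3, 1.2, 1.0]
width: 0.0851
t: 3.2
eef_pos: [0.4693, 0.3058, 0.0234]
eef_rot: [0.001, -0.089, 0.996, 0.001]
contact_force: [-0.2, 0.3, 5.6]
width: 0.0588
t 3.2 pos [0.4693 0.3058 0.0234] yaw 1.748 shift [ 0.0253 -0.0001  0.0286] turn -0.001 w 0.0588 F [-0.213   0.3115  5.5795] q7 0.99 tilt z -0.9999964552780279
```

```bash
python3 -m crank '[[0,0,-0.15,0],[0,0,-0.4,0],[0,0,-0.7,0],[0,0,-1,0]]' >/dev/null;  python3 -m crank '[[0,-0.1,-0.25,0],[0.1,-0.3,-0.45,0],[0.15,-0.6,-0.45,0],[0.15,-0.9,-0.45,0]]' >/dev/null; python3 -m crank '[[0.1,-0.33,0,0],[0.2,-0.66,0,0],[0.2,-1,0,0]]';  python3 go.py .47 -.2 .2 1.81; python3 - <<'E'
from h import *
M={}
for n in('scene','side'):
    im=cv2.imread(f'pics/{n}0.png')[:,:,::-1].copy(); c=cam(n)
    b=[b for b in blobs(im,'orange') if len(b)>120][0]
    P=plane(c,b,.06)[:,:2]; a=.2385; U=np.array([[np.cos(a),np.sin(a)],[-np.sin(a),np.cos(a)]])
    Q=P@U.T; mn=Q[:,1].min();mx=Q[:,1].max(); 
    for e,s in(('-x',-1),('+x',1)):
        pts=[]
        for lo in np.arange(mn+.01,mx-.015,.005):
            S=Q[(Q[:,1]>=lo)&(Q[:,1]<lo+.005)]
            pts.append(S[np.argmax(s*S[:,0])])
        pts=np.array(pts); f=np.polyfit(pts[:,1],pts[:,0],1); print(n,e,'x at mid',np.polyval(f,(mn+mx)/2),'slope',f[0],'yaw',a-np.arctan(f[0]))
    print(n,'y',mn,mx)
E
```

```text
t: 4.58
eef_pos: [0.4659, 0.0717, 0.1965]
eef_rot: [-0.001, -0.089, 0.996, -0.0]
contact_force: [1.9, 0.9, -3.8]
width: 0.0589
t 4.58 pos [0.4659 0.0717 0.1965] yaw 1.749 shift [ 0.3673 -2.2347 -0.0279] turn -0.058 w 0.0589 F [ 1.887  0.867 -3.816] q7 1.46 tilt z -0.9999992666903874
scene -x x at mid 0.3424544927902472 slope -0.00548709824727082 yaw 0.2439870431792955
scene +x x at mid 0.38155303943274643 slope -0.031605857946951914 yaw 0.27009534023418025
scene y -0.3889393369028177 -0.23379001710710035
side -x x at mid 0.340320802143242 slope 0.012353016420068781 yaw 0.22614761186688337
side +x x at mid 0.3829577821047734 slope 0.0482997869691314 yaw 0.19023771957814706
side y -0.39378095614087133 -0.23429798715265956
```

```bash
python3 -m crank '[[0.1,-0.33,0,0],[0.2,-0.66,0,0],[0.2,-0.7,0,0]]' >/dev/null; python3 -m crank '[[0.1,-0.33,0,-0.05],[0.2,-0.66,0,-0.058],[0.2,-0.69,0,-0.058],[0.2,-0.69,0,-0.058]]'; python3 go.py .3776 -.2298 .16 1.81
```

```text
t: 5.45
eef_pos: [0.4498, -0.0986, 0.1963]
eef_rot: [0.0, -0.119, 0.993, 0.0]
contact_force: [-1.0, 0.6, -3.2]
width: 0.0588
t 5.45 pos [ 0.4498 -0.0986  0.1963] yaw 1.809 shift [ 0.8427 -0.9204  0.3012] turn -0.001 w 0.0588 F [-0.984   0.5772 -3.1993] q7 1.90 tilt z -0.9999995772461279
```

```bash
python3 -m crank '[[0.2,-0.25,0,0],[0.45,-0.5,0,0],[0.7,-0.75,0.1,0],[0.84,-0.92,0.3,0],[0.84,-0.92,0.3,0]]'; python3 -m crank '[[0,0,0.2,0],[0,0,0.4,0],[0,0,0.5,0],[0,0,0.5,0]]'; python3 go.py .3776 -.2298 .095 1.81; python3 - <<'E'
from h import *
im=vision.camera('side'); cv2.imwrite('pics/s2.png',cv2.resize(im[200:440,200:560,::-1],(720,480)))
E
```

```text
t: 6.08
eef_pos: [0.3762, -0.2303, 0.1588]
eef_rot: [-0.002, -0.118, 0.993, 0.001]
contact_force: [0.4, 0.6, -3.1]
width: 0.0589
t: 6.58
eef_pos: [0.3784, -0.2292, 0.0998]
eef_rot: [-0.0, -0.12, 0.993, 0.001]
contact_force: [0.2, 0.6, -2.6]
width: 0.0587
t 6.58 pos [ 0.3784 -0.2292  0.0998] yaw 1.811 shift [ 0.0079 -0.0031  0.04  ] turn 0.001 w 0.0587 F [ 0.1764  0.5951 -2.6043] q7 2.21 tilt z -0.9999993484786626
```

View pics/s2.png

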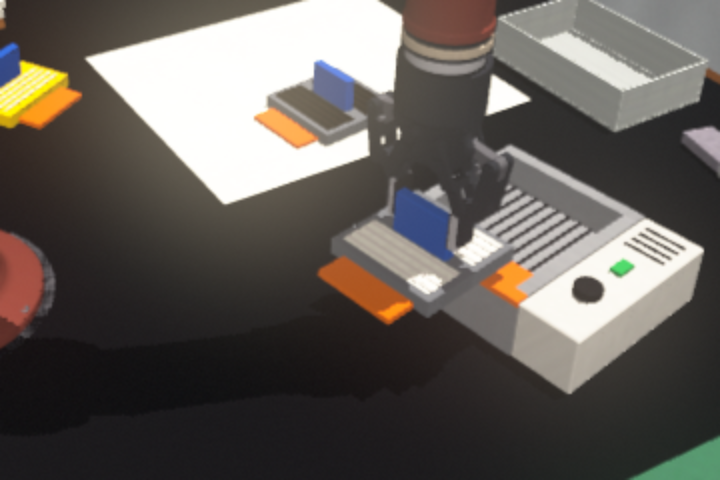

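```bash
python3 -m crank '[[0,0,0.07,0],[0,0,0.12,0],[0,0,0.15,0],[0,0,0.15,0]]' - 30; python3 -m crank '[[0,0,0.02,0],[0,0,0.04,0],[0,0,0.06,0],[0,0,0.075,0],[0,0,0.075,0]]' - 30;  python3 - <<'E'
from h import *
c=cam('side');im=vision.camera('side'); cv2.imwrite('pics/s3.png',cv2.resize(im[200:440,200:560,::-1],(720,480)))
E
```

```text
t: 7.12
eef_pos: [0.377, -0.2307, 0.0828]
eef_rot: [-0.001, -0.118, 0.993, -0.0]
contact_force: [-3.7, 0.5, 7.2]
width: 0.059
t: 7.75
eef_pos: [0.3711, -0.2321, 0.0748]
eef_rot: [-0.005, -0.117, 0.993, 0.0]
contact_force: [-14.9, -1.6, 25.4]
width: 0.0587
```

View pics/s3.png

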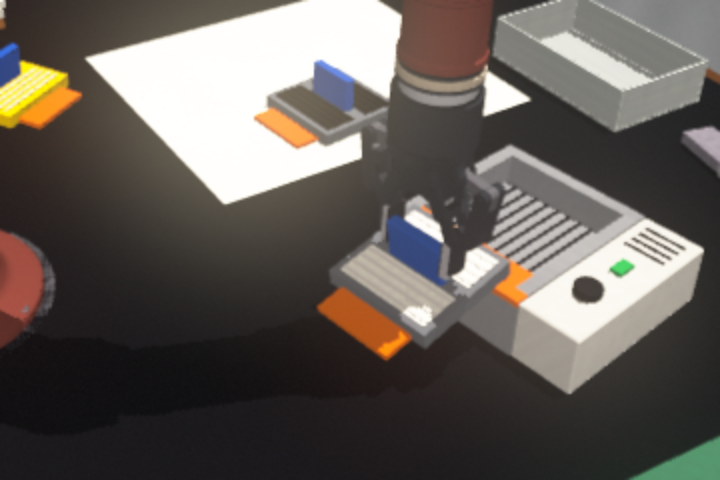

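```bash
cat > tip.py <<'E'
import sys; from h import *
U0=np.array([.4981,-.2005,0]); A=.2385; UR=np.array([[np.cos(A),np.sin(A),0],[-np.sin(A),np.cos(A),0],[0,0,1]])
c=cam('side'); im=vision.camera('side'); cv2.imwrite(sys.argv[1],im[:,:,::-1])
o=env.get_obs(); Rm=rot(o['eef_rot']); n=Rm[:,1]; p0=np.array(o['eef_pos']); print('tcp unit',UR@(p0-U0),'F',np.array(o['contact_force']),'t',o['t'])
def vcast(px,off):
    d=rays(c,px)[0]; q=p0+n*off; P=c[2]+d*((q-c[2])@n/(d@n)); return P
for b in blobs(im,'orange',40):
    for eps in(2,2.5,3,4,5,6):
        k=cv2.approxPolyDP(b,eps,True)[:,0]
        if len(k)==4: break
    if not(340<b[:,0].mean()<480 and 280<b[:,1].mean()<400): continue
    print('poly',k.tolist())
    if len(k)!=4: continue
    k=k[np.argsort(k.sum(1)*0+k[:,1]-k[:,0]*0.75)][::-1][:2]; k=k[np.argsort(k[:,0])] # lower-left edge: left corner is +y
    s=np.sign(n[1]); L=vcast(k[0],.04*s); Q=vcast(k[1],-.04*s); m=vcast(k.mean(0),0)
    for nm,P in(('L',L),('R',Q),('mid',m)):
        print(nm,'unit',UR@(P-U0),'rel tcp',UR@(P-p0))
E
python3 tip.py pics/s4.png; python3 -m crank '[[0,0,0,0],[0,0,0.02,0],[0,0,0.04,0],[0,0,0.05,0],[0,0,0.05,0]]' - 20; python3 tip.py pics/s5.png
```

```text
tcp unit [-0.1308 -0.0007  0.0748] F [-15.0813  -2.1833  26.3143] t 7.85
poly [[359, 352], [392, 379], [405, 369], [372, 344]]
L unit [-0.2087  0.0397  0.0433] rel tcp [-0.0779  0.0404 -0.0315]
R unit [-0.2107 -0.0403  0.0404] rel tcp [-0.0799 -0.0396 -0.0344]
mid unit [-0.2085 -0.0003  0.0404] rel tcp [-0.0777  0.0004 -0.0344]
poly [[455, 331], [447, 346], [458, 352], [465, 337]]
L unit [ 0.051   0.0387 -0.0862] rel tcp [ 0.1818  0.0394 -0.161 ]
R unit [-0.0313 -0.0411 -0.003 ] rel tcp [ 0.0996 -0.0404 -0.0778]
mid unit [ 0.0112 -0.0012 -0.0458] rel tcp [ 0.142  -0.0005 -0.1206]
t: 8.48
eef_pos: [0.3683, -0.2327, 0.0684]
eef_rot: [-0.008, -0.116, 0.993, 0.001]
contact_force: [-18.5, -4.0, 26.0]
width: 0.0589
tcp unit [-0.1337 -0.0006  0.0684] F [-18.3685  -2.9379  26.9098] t 8.525
poly [[361, 361], [392, 384], [405, 374], [372, 348]]
L unit [-0.2024  0.04    0.019 ] rel tcp [-0.0687  0.0406 -0.0494]
R unit [-0.2092 -0.0399  0.0282] rel tcp [-0.0755 -0.0393 -0.0402]
mid unit [-0.2045  0.      0.022 ] rel tcp [-0.0708  0.0006 -0.0464]
poly [[455, 331], [447, 346], [458, 352], [465, 337]]
L unit [ 0.0509  0.0386 -0.0861] rel tcp [ 0.1846  0.0392 -0.1545]
R unit [-0.0313 -0.0411 -0.003 ] rel tcp [ 0.1024 -0.0405 -0.0714]
mid unit [ 0.0111 -0.0012 -0.0457] rel tcp [ 0.1448 -0.0006 -0.1141]
```

```bash
python3 -m crank '[[-0.02,0,0.02,0],[-0.03,0,0.04,0],[-0.03,0,0.045,0],[-0.03,0,0.045,0]]' - 20; python3 tip.py pics/s6.png | head -5
```

```text
t: 9.02
eef_pos: [0.3677, -0.2327, 0.0622]
eef_rot: [-0.012, -0.114, 0.993, 0.001]
contact_force: [-21.5, -7.5, 23.2]
width: 0.0591
tcp unit [-0.1343 -0.0005  0.0622] F [-22.0958  -7.6758  23.7124] t 9.075
poly [[371, 352], [362, 364], [395, 389], [406, 376]]
L unit [-0.1991  0.0404  0.0099] rel tcp [-0.0647  0.0409 -0.0524]
R unit [-0.1999 -0.0396  0.0109] rel tcp [-0.0656 -0.0391 -0.0514]
mid unit [-0.1983  0.0004  0.0088] rel tcp [-0.0639  0.0009 -0.0534]
```

```bash
python3 -m crank '[[0,0,0,0],[0,0,0,0]]' - 70 >/dev/null; python3 -m crank '[[0.1,0,-0.2,0],[0.1,0,-0.4,0],[0.1,0,-0.6,0],[0.1,0,-0.6,0]]'; python3 tip.py pics/s7.png
```

```text
t: 9.82
eef_pos: [0.3706, -0.2332, 0.1347]
eef_rot: [0.002, -0.119, 0.993, -0.001]
contact_force: [0.0, 0.9, -3.7]
width: 0.0585
tcp unit [-0.1323 -0.001   0.1337] F [-0.0979 -0.9325 -3.0915] t 9.875
poly [[441, 323], [432, 336], [458, 352], [464, 335]]
L unit [-0.0058  0.0387 -0.0291] rel tcp [ 0.1265  0.0397 -0.1628]
R unit [-0.0315 -0.0412 -0.0028] rel tcp [ 0.1009 -0.0402 -0.1364]
mid unit [-0.0169 -0.0012 -0.0176] rel tcp [ 0.1154 -0.0002 -0.1513]
poly [[376, 319], [365, 331], [401, 355], [411, 341]]
L unit [-0.1974  0.039   0.0838] rel tcp [-0.065   0.04   -0.0499]
R unit [-0.1945 -0.041   0.0828] rel tcp [-0.0622 -0.04   -0.0508]
mid unit [-0.1947 -0.001   0.0819] rel tcp [-0.0624 -0.     -0.0517]
```

```bash
python3 -m crank '[[-0.15,0,0,0],[-0.4,0,0,0],[-0.65,0,0,0],[-0.65,0,0,0]]' >/dev/null; python3 -m crank '[[-0.25,0,0,0],[-0.5,0.01,0,0],[-0.64,0.01,0,0],[-0.64,0.01,0,0],[-0.64,0.01,0,0]]'; python3 tip.py pics/s8.png; python3 go.py .5203 -.195 .0845 1.8093
```

```text
t: 11.0
eef_pos: [0.5181, -0.195, 0.1326]
eef_rot: [-0.002, -0.118, 0.993, 0.0]
contact_force: [-0.8, -0.2, -2.7]
width: 0.0586
tcp unit [0.0207 0.0003 0.1328] F [ 0.0388 -0.5421 -2.8873] t 11.05
poly [[391, 308], [455, 351], [462, 348], [464, 335], [412, 304]]
poly [[424, 296], [457, 317], [468, 306], [434, 287]]
L unit [-0.044   0.0404  0.0848] rel tcp [-0.0646  0.0401 -0.048 ]
R unit [-0.0495 -0.0395  0.0861] rel tcp [-0.0702 -0.0399 -0.0467]
mid unit [-0.0453  0.0005  0.0841] rel tcp [-0.0659  0.0001 -0.0487]
t 11.05 pos [ 0.5181 -0.1953  0.1328] yaw 1.808 shift [-0.0194 -0.0021  0.4025] turn -0.001 w 0.0584 F [ 0.0388 -0.5421 -2.8873] q7 2.06 tilt z -0.9999960380044011
```

```bash
python3 - <<'E'
import cv2; im=cv2.imread('pics/s8.png'); cv2.imwrite('pics/s8c.png',cv2.resize(im[200:440,300:620],(800,600)))
E
```

```text
(no output)
```

View pics/s8c.png

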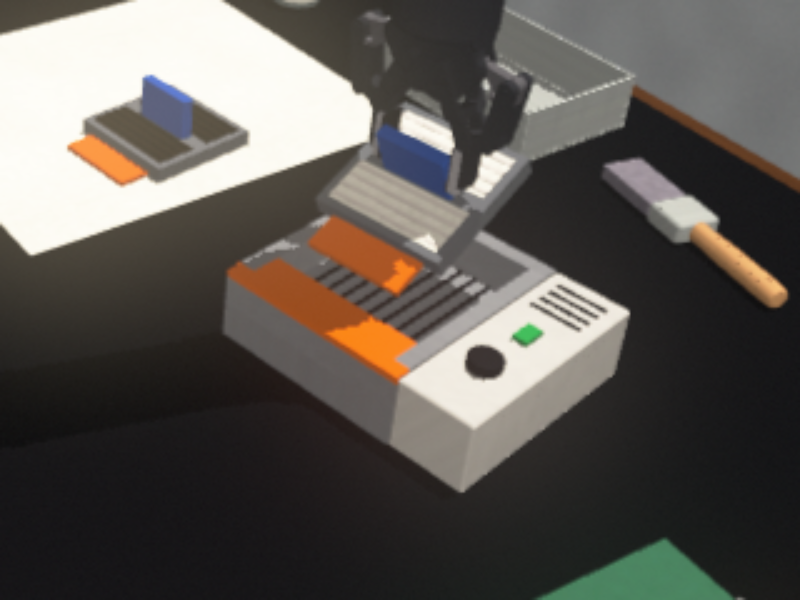

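```bash
python3 -m crank '[[-0.05,0,0.1,0],[-0.05,0,0.22,0],[-0.05,0,0.32,0],[-0.05,0,0.38,0],[-0.05,0,0.38,0]]'; python3 tip.py pics/s9.png
```

```text
t: 11.68
eef_pos: [0.525, -0.1933, 0.0871]
eef_rot: [-0.001, -0.119, 0.993, 0.0]
contact_force: [-0.2, 0.5, -2.8]
width: 0.0583
tcp unit [0.0283 0.0004 0.0877] F [ 0.42    0.1271 -2.9127] t 11.725
poly [[391, 308], [455, 351], [462, 348], [467, 324], [434, 305], [426, 312], [412, 304]]
```

```bash
python3 -m crank '[[0,0,0.02,0],[0.06,0,0.025,0],[0.14,0,0.025,0],[0.22,0,0.025,0],[0.22,0,0.025,0]]'; python3 tip.py pics/s10.png |head -1; python3 -c "
import cv2; im=cv2.imread('pics/s10.png'); cv2.imwrite('pics/s10c.png',cv2.resize(im[230:400,360:580],(776,600),interpolation=2))"
```

```text
t: 12.35
eef_pos: [0.4985, -0.2003, 0.085]
eef_rot: [-0.001, -0.118, 0.993, -0.0]
contact_force: [-0.0, -0.2, -2.5]
width: 0.0587
tcp unit [0.0015 0.0001 0.0851] F [ 0.1495  0.6498 -3.1054] t 12.4
```

View pics/s10c.png

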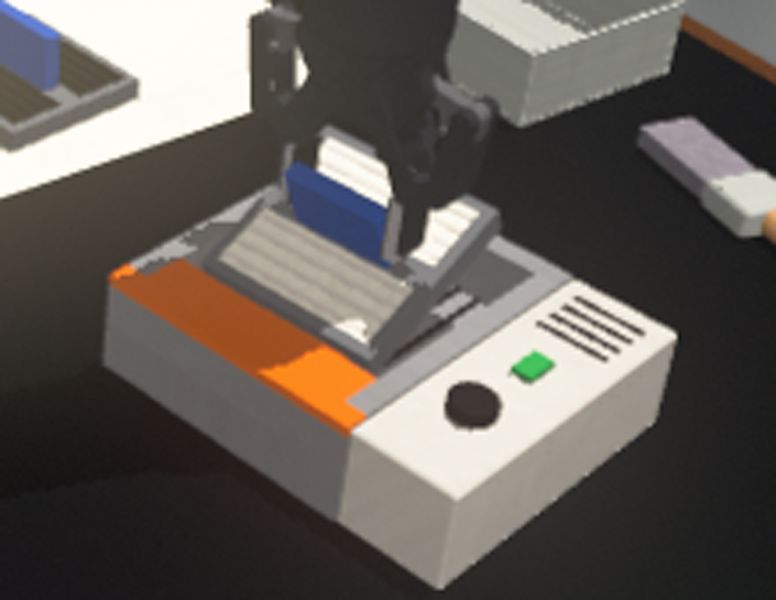

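```bash
python3 -m crank '[[0.03,0,0,0],[0.06,0,0.01,0],[0.06,0,0.03,0],[0.06,0,0.04,0],[0.06,0,0.04,0]]' - 40; python3 tip.py pics/s11.png |head -1
```

```text
t: 13.02
eef_pos: [0.4937, -0.2013, 0.0808]
eef_rot: [0.001, -0.119, 0.993, -0.0]
contact_force: [1.9, 0.7, 4.4]
width: 0.0585
tcp unit [-0.0045  0.0003  0.0808] F [0.9304 1.2953 5.2596] t 13.075
```

```bash
python3 -m crank '[[-0.03,0,0.025,0],[-0.058,0,0.05,0],[-0.085,0,0.08,0],[-0.11,0,0.114,0],[-0.11,0,0.114,0]]' - 20; python3 tip.py pics/s12.png |head -1
```

```text
t: 13.7
eef_pos: [0.5061, -0.1988, 0.067]
eef_rot: [0.0, -0.119, 0.993, -0.001]
contact_force: [0.7, 0.2, 6.3]
width: 0.0589
tcp unit [ 0.0081 -0.0003  0.067 ] F [0.7983 0.335  5.0433] t 13.75
```

```bash
python3 -m crank '[[-0.02,0,0.03,0],[-0.04,0,0.058,0],[-0.06,0,0.09,0],[-0.073,0,0.115,0],[-0.073,0,0.115,0]]' - 20; python3 tip.py pics/s13.png |head -1; python3 -c "
import cv2; im=cv2.imread('pics/s13.png'); cv2.imwrite('pics/s13c.png',cv2.resize(im[230:400,360:580],(776,600),interpolation=2))"
```

```text
t: 14.38
eef_pos: [0.5148, -0.1968, 0.0534]
eef_rot: [0.0, -0.119, 0.993, -0.001]
contact_force: [0.1, -0.2, 7.3]
width: 0.0582
tcp unit [ 0.0171 -0.0003  0.0534] F [1.1428 0.3664 7.0298] t 14.425
```

View pics/s13c.png

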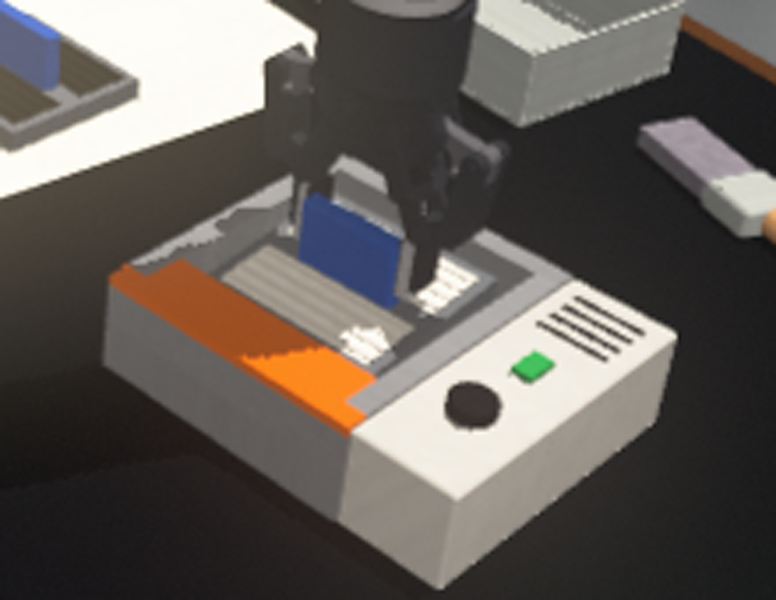

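```bash
python3 -m crank '[[0,0,0.01,0],[0,0,0.02,0],[0,0,0.025,0],[0,0,0.025,0]]' - 20; python3 go.py .515 -.197 .0534 1.809
```

```text
t: 14.92
eef_pos: [0.516, -0.1965, 0.0511]
eef_rot: [0.002, -0.119, 0.993, -0.001]
contact_force: [1.6, 0.9, 8.0]
width: 0.059
t 14.93 pos [ 0.516  -0.1965  0.0511] yaw 1.810 shift [ 0.0092 -0.002  -0.0196] turn 0.001 w 0.059 F [1.6347 0.8752 8.0439] q7 2.04 tilt z -0.9999933862805263
```

```bash
python3 -m crank '[[0,0,0.01,0],[0,0,0.02,0],[0,0,0.02,0]]' - 20; python3 -m crank '[[0,0,0.01,0],[0,0,0.015,0],[0,0,0.015,0]]' - 20; python3 tip.py pics/s14.png |head -1
```

```text
t: 15.3
eef_pos: [0.5171, -0.1963, 0.0489]
eef_rot: [0.003, -0.119, 0.993, -0.001]
contact_force: [2.1, 1.0, 9.0]
width: 0.058
t: 15.68
eef_pos: [0.5177, -0.1962, 0.047]
eef_rot: [0.004, -0.119, 0.993, -0.001]
contact_force: [3.1, 0.6, 5.5]
width: 0.0589
tcp unit [ 0.0201 -0.0005  0.047 ] F [ 3.2784 -0.0734  6.2247] t 15.725
```

```bash
python3 - <<'E'
from h import *
a=cv2.imread('pics/s14.png')[230:400,400:560]; w=vision.camera('wrist')[:,:,::-1]; cv2.imwrite('pics/w14.png',w)
cv2.imwrite('pics/c14.png',np.hstack([cv2.resize(a,(400,425)),cv2.resize(w,(400,300)).copy() if 0 else cv2.copyMakeBorder(cv2.resize(w,(400,300)),0,125,0,0,0)]))
E
```

```text
(no output)
```

View pics/c14.png

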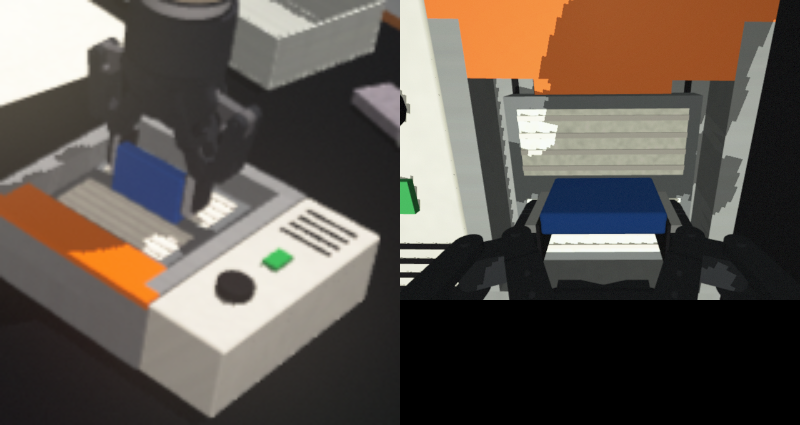

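```bash
cat > m.py <<'E'
import sys; from h import *
c=cam('wrist'); im=cv2.imread(sys.argv[1])[:,:,::-1].copy()
h=cv2.cvtColor(im,cv2.COLOR_RGB2HSV); m=cv2.inRange(h,(108,120,40),(130,255,255))
n,l,s,_=cv2.connectedComponentsWithStats(m); k=1+np.argmax(s[1:,4]); m=l==k
for r in range(s[k,1],s[k,1]+s[k,3],5):
    x=np.flatnonzero(m[r]); print(r,x.min(),x.max(),im[r,x].mean(0).round(),end=' | ')
print()
for r in range(120,200,4): # frame row extents: dark grey profile
    g=im[r].astype(int).mean(1); print(r,[int(i) for i in np.flatnonzero(abs(np.diff(g))>25)],end=' ')
print('\ncol',[(r,*im[r,325]) for r in range(118,190,3)])
E
python3 m.py pics/w14.png
```

```text
285 252 401 [25. 44. 77.] | 290 247 403 [19. 41. 78.] | 295 245 406 [19. 41. 78.] | 300 243 408 [19. 42. 78.] | 305 241 410 [19. 41. 78.] | 310 239 412 [19. 42. 78.] | 315 236 414 [19. 42. 78.] | 320 234 416 [19. 41. 78.] | 325 232 418 [19. 41. 79.] | 330 230 420 [19. 42. 79.] | 335 228 423 [19. 41. 79.] | 340 226 425 [22. 48. 91.] | 345 224 426 [ 26.  56. 107.] | 350 224 426 [ 26.  56. 108.] | 355 225 425 [ 26.  56. 108.] | 360 225 425 [ 26.  56. 107.] | 365 226 424 [ 26.  56. 107.] | 370 226 424 [ 26.  55. 106.] | 
120 [221, 222, 554, 582, 583] 124 [220, 221, 559, 581, 582, 583] 128 [107, 108, 148, 153, 177, 178, 188, 189, 211, 236, 557, 580, 581, 582] 132 [107, 108, 153, 177, 178, 188, 189, 212, 235, 236, 454, 455, 465, 466, 555, 556, 580, 581] 136 [108, 109, 152, 178, 179, 188, 189, 212, 240, 241, 454, 455, 465, 554, 579, 580] 140 [109, 110, 153, 178, 179, 189, 198, 210, 211, 213, 214, 239, 240, 454, 464, 465, 552, 578, 579] 144 [0, 109, 110, 157, 178, 179, 180, 190, 214, 227, 228, 239, 453, 454, 464, 552, 577, 578, 579] 148 [2, 110, 111, 156, 179, 180, 190, 213, 226, 555, 556, 5
[... 1444 characters left out ...]
148, np.uint8(159), np.uint8(83), np.uint8(39)), (151, np.uint8(67), np.uint8(61), np.uint8(51)), (154, np.uint8(73), np.uint8(76), np.uint8(74)), (157, np.uint8(77), np.uint8(78), np.uint8(77)), (160, np.uint8(79), np.uint8(82), np.uint8(80)), (163, np.uint8(79), np.uint8(82), np.uint8(81)), (166, np.uint8(75), np.uint8(77), np.uint8(78)), (169, np.uint8(75), np.uint8(77), np.uint8(75)), (172, np.uint8(73), np.uint8(75), np.uint8(73)), (175, np.uint8(167), np.uint8(168), np.uint8(149)), (178, np.uint8(166), np.uint8(168), np.uint8(150)), (181, np.uint8(166), np.uint8(168), np.uint8(149)), (184, np.uint8(151), np.uint8(151), np.uint8(135)), (187, np.uint8(155), np.uint8(153), np.uint8(139))]
```

```bash
cat > fin.py <<'E'
import sys; from h import *
U0=np.array([.4981,-.2005,0]); A=.2385; UR=np.array([[np.cos(A),np.sin(A),0],[-np.sin(A),np.cos(A),0],[0,0,1]])
c=cam('wrist')
for a in sys.argv[1:]:
    r,l,q,W=map(float,a.split(',')); P=c[2]+rays(c,[[(l+q)/2,r]])[0]*(W*c[0]['fx']/(q-l)); print(a,UR@(P-U0))
E
python3 fin.py 341.5,224.5,426.5,.06 373,226,424.5,.06 285,249.5,403.5,.06; python3 -c "
from h import *
U0=np.array([.4981,-.2005,0]);A=.2385
UR=np.array([[np.cos(A),np.sin(A),0],[-np.sin(A),np.cos(A),0],[0,0,1]])
c=cam('wrist')
for th in(0,2,4,6,8,10,12):
    t=np.radians(th)
    for tip in(-.070,):
        X=lambda x,z: np.array([tip+(x+.085)*np.cos(t)-z*np.sin(t),0,.03+(x+.085)*np.sin(t)+z*np.cos(t)])
        print(th,*[proj(c,U0+UR.T@X(x,z))[0] for x,z in((-.006,.056),(.006,.056),(-.006,.016),(-.055,.016))])
"
```

```text
341.5,224.5,426.5,.06 [ 0.0076 -0.0002  0.0838]
373,226,424.5,.06 [ 0.0178 -0.0003  0.085 ]
285,249.5,403.5,.06 [0.0077 0.0002 0.0438]
0 [326.1682 349.73  ] [326.1374 383.9853] [326.0893 290.4267] [326.1899 162.2616]
2 [326.1809 349.127 ] [326.1499 385.2228] [326.0947 292.1227] [326.1937 160.9904]
4 [326.1943 348.0511] [326.1633 386.0532] [326.1003 293.6209] [326.1975 159.584 ]
6 [326.2086 346.464 ] [326.1777 386.4359] [326.1064 294.9085] [326.2015 158.0412]
8 [326.2238 344.325 ] [326.193  386.3267] [326.1128 295.9721] [326.2055 156.3607]
10 [326.2398 341.5908] [326.2093 385.6771] [326.1196 296.797 ] [326.2097 154.5416]
12 [326.2567 338.2154] [326.2268 384.4346] [326.1267 297.368 ] [326.2139 152.5833]
```

```bash
python3 -m crank '[[0,0,-0.01,0],[0,0,-0.015,0],[0,0,-0.02,0],[0,0,-0.02,0],[0,0,-0.02,0]]' -1 20; python3 -m crank '[[0,0,0,0],[0,0,-0.1,0],[0,0,-0.3,0],[0,0,-0.6,0],[0,0,-1,0]]'; python3 -m crank '[[0,0,-0.5,0],[0.5,0,-0.9,0],[0.5,0,-0.9,0],[0.5,0,-0.9,0]]' ; python3 - <<'E'
from h import *
w=vision.camera('wrist'); cv2.imwrite('pics/w15.png',w[:,:,::-1]); s=vision.camera('side'); cv2.imwrite('pics/s15.png',s[:,:,::-1])
cv2.imwrite('pics/c15.png',cv2.hconcat([cv2.resize(s[200:440,300:600,::-1],(400,320)),cv2.resize(w[:,:,::-1],(400,320))]))
E
python3 m.py pics/w15.png | head -1
python3 - <<'E'
from h import *
im=cv2.imread('pics/s15.png')[:,:,::-1].copy(); c=cam('side')
for b in blobs(im,'orange',100): print(b.mean(0),*rect(plane(c,b,.006)))
E
```

```text
t: 16.4
eef_pos: [0.5141, -0.1961, 0.0477]
eef_rot: [-0.0, -0.119, 0.993, 0.0]
contact_force: [-0.1, -0.7, -0.4]
width: 0.0855
t: 17.02
eef_pos: [0.5136, -0.1959, 0.169]
eef_rot: [-0.001, -0.119, 0.993, 0.0]
contact_force: [1.8, -0.3, 0.1]
width: 0.0854
t: 17.52
eef_pos: [0.4557, -0.2105, 0.2768]
eef_rot: [0.001, -0.118, 0.993, -0.0]
contact_force: [-0.1, 0.0, 0.6]
width: 0.0852
246 310 354 [28. 43. 68.] | 251 294 356 [17. 37. 69.] | 256 293 356 [15. 35. 69.] | 261 292 357 [ 33.  70. 134.] | 266 292 358 [ 46.  93. 174.] | 271 292 357 [ 41.  88. 167.] | 
[430.2901 325.8148] [ 0.4713 -0.1658] 0.17408164 0.048450045 0.22961074
[342.5    263.4828] [0.4252 0.1038] 0.07900232 0.028557198 0.18222065
[224.7692 253.4923] [0.2011 0.2648] 0.08933338 0.03580422 -0.96250683
[345.5323 188.4194] [0.6288 0.4542] 0.08138692 0.03432777 1.1116692
[114.7228 182.2574] [0.0507 0.7776] 0.21479897 0.08001437 0.08676363
```

View pics/c15.png

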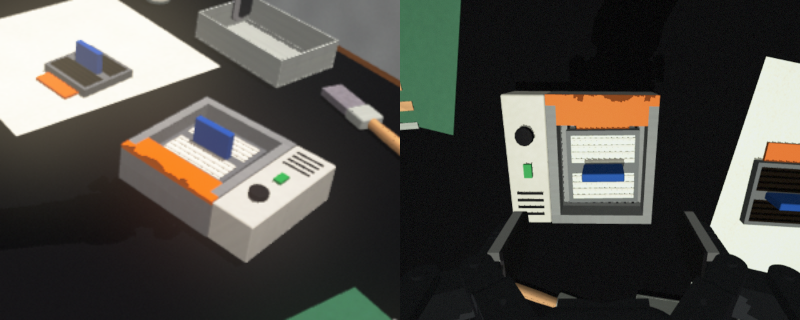

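```bash
python3 - <<'E'
from h import *
U0=np.array([.4981,-.2005,0]);A=.2385
UR=np.array([[np.cos(A),np.sin(A),0],[-np.sin(A),np.cos(A),0],[0,0,1]])
for n in('wrist','side'):
    c=cam(n); im=cv2.imread({'wrist':'pics/w15.png','side':'pics/s15.png'}[n])[:,:,::-1].copy()
    h=cv2.cvtColor(im,cv2.COLOR_RGB2HSV); m=cv2.inRange(h,(108,120,40),(130,255,255))
    q=proj(c,U0+UR.T@np.array([.013,0,.066]))[0]
    for b in cv2.findContours(m,0,cv2.CHAIN_APPROX_NONE)[0]:
        if cv2.contourArea(b)>150 and np.linalg.norm(b[:,0].mean(0)-q)<40:
            print(n,'corners',cv2.approxPolyDP(b,2,True)[:,0].tolist())
            P=(plane(c,b[:,0],.086)-U0)@UR.T; print('top plane x max',P[:,0].max(),'y',P[:,1].min(),P[:,1].max())
            P=(plane(c,b[:,0],.046)-U0)@UR.T; print('base plane x min',P[:,0].min(),'max',P[:,0].max())
    for th in(0,5):
        t=np.radians(th); X=lambda x,y,z: np.array([-.071+(x+.085)*np.cos(t)-z*np.sin(t),y,.03+(x+.085)*np.sin(t)+z*np.cos(t)])
        print(th,[proj(c,U0+UR.T@X(*p))[0].round(1).tolist() for p in((-.006,-.03,.056),(-.006,.03,.056),(-.006,.03,.016),(-.006,-.03,.016))])
E
```

```text
wrist corners [[294, 249], [293, 272], [358, 269], [354, 246], [310, 246]]
top plane x max 0.016602406402943286 y -0.027139932256755674 0.030500964092682034
base plane x min 0.0062904402165322665 max 0.03323199064985933
0 [[288.5, 262.8], [357.6, 262.8], [354.3, 247.6], [291.9, 247.7]]
5 [[287.7, 260.0], [358.4, 259.9], [354.9, 248.3], [291.3, 248.4]]
side corners [[447, 288], [471, 304], [468, 305], [470, 318], [475, 300], [451, 287]]
top plane x max 0.017299472386702083 y -0.05593866430919734 0.028367869770213446
base plane x min 0.010696551931308529 max 0.06709214942180351
0 [[472.6, 302.0], [446.4, 287.5], [444.1, 304.7], [469.7, 319.5]]
5 [[471.3, 300.1], [445.1, 285.6], [443.9, 302.1], [469.6, 316.9]]
```

```bash
python3 -c "
from cell import env
print(env.close_job(), env.get_obs()['t'])"
```

```text
the job is handed in; nothing more can be done
the job is handed in; nothing more can be done
```

The clean cartridge is in the bay, flat with its tongue under the lip, and the job is handed in at about 17.7 s. No verdict is reported.

**What I did:** I gripped the fin across its 60 mm width so the cartridge could pivot between the pads. I tilted it about 22° by lowering its far end onto the unit's robot-side wall. Then I carried it over the bay, slid the tongue under the lip, swung the other end down in steps, let go and backed off.

**Last checks:**
- **Position:** the cartridge's origin is at about x 12 mm, y 0–2 mm in the unit, which puts the tongue edge at about x −72 mm.
- **Flatness:** the fin's top and base lined up in the close wrist view (top and base x within 0.1 mm), and the side view after release fits 0° tilt better than 5°.
- **Soiled filter:** its tongue measures within 1 mm of where it started.
- **Gripper:** it is open, clear of everything, with near-zero force.

**What disagreed:**
- The fin's measured height was about 1–2 mm lower than expected, close to the calibration error.
- While pressing down at the end, the tool sank about 6 mm further than my model predicted with no rise in force. The fin probably slipped a little in the pads; the cartridge itself still measured flat.

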